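Release the cast chest's drawer through its catch hole

ROBOT

A 7-joint arm with a two-finger parallel gripper is mounted at the origin on a cart in front of the work surface, level with it; the furniture and walls round the work are solid. World frame = base frame: x ahead of the robot, y to its left, z up, the work surface at z = 0. Lengths are in m, angles in rad, forces in N, time in s.
With the tool pointing down it reaches from about 0.425 to 1.025 m from the base axis. Payload 3.6 kg.
Tool frame: the origin (TCP) lies midway between the tips of the shut fingers; the grasp point (between the pads) lies 19 mm behind it; z points along the fingers, y is the line along which they close (so a half turn about z gives the same grasp; the last joint's range is limited). The gripper opens to 85 mm and grips with 20 to 120 N. Pads are 22 mm wide; open, the fingers measure 114 mm over their backs; the gripper's body (76 mm by 85 mm) begins 54 mm behind the grasp point. The pads swing forward as they close: fully open they stand 13 mm farther back than shut.
Start: joints at [1.091, 0.591, 0.048, 1.609, -0.033, 0.943, -0.034], TCP at [0.273, -0.671, 0.231] pointing down, gripper open.
Joint ranges: [-2.69, 2.69], [-0.47, 2.24], [-1.27, 1.36], [0.19, 2.51], [-1.53, 4.68], [0.08, 2.07], [-3.09, 3.09]. Speed limits (rad/s): [2.57, 2.57, 3.14, 3.14, 3.14, 3.14, 3.14].

INTERFACE

Orientations are given as [roll, pitch, yaw] about the fixed x, y, z axes, in that order (R = Rz(yaw) Ry(pitch) Rx(roll)).
In Python, from station import ctrl gives the robot as it stands.
- The arm moves only by the shell command python3 -m creep 'ROWS'. ROWS is JSON, a list of rows, each an object with "delta_pos": the shift along the tool's x, y, z in m, a list of three; "delta_rot": the turn, a rotation vector about the tool's x, y, z in degrees, a list of three; "fingers": the closure, from 0 (fully open) to 1 (shut). In form: [{"delta_pos": [dx, dy, dz], "delta_rot": [ax, ay, az], "fingers": fingers}, ...]. A call has 1 to 20 rows; each row is the pose to reach, as a shift and turn from the pose commanded when the call began, along the tool's axes at that moment; what a row does not reach only later rows make up. A row lasts 1/12 s, in which the tool goes at most 41.7 mm and 7.16 degrees, less where a joint would pass 70% of its speed; a pose out of reach is approached as far as the arm can. A call with a gripper value outside its range is refused whole. The fingers move at their own pace and stop on an object; the grip force is fixed at half the most. Time passes only in rows, so rows that repeat a pose let the fingers close. It gives the time, the measured TCP pose, the force, the opening and the grip force at its end, in the units of the state.
- ctrl.sense(): the state, without advancing time (a new reading comes with each control period).
- ctrl.snapshot(name): name is "scene" or "side" or "wrist"; returns a dict with "pixels" (384x512x3 uint8, red, green, blue), "fx", "fy", "cx", "cy" (pixels), "origin" and "attitude" of the camera in the world. Camera axes: x right, y up, looking along -z (the intrinsics and any distortion apply to the point x, -y, -z); pixel columns grow to the right and rows downward; lengths in m; the calibration is good to about 2 mm. A picture is of the moment at which its call begins. There is no depth.
- ctrl.finish_job(): hands the job in; it is judged then, once.
The state is a dict: "time_s": time; "joints": joint angles; "dq": joint speeds; "tau": joint torques, N m; "position": TCP position; "tcp_rot": TCP orientation; "wrist_force": force on the tool from outside, world axes, zero at the start; "torque": the same for the moment, N m; "opening": finger opening in m; "grasp_force": force on a finger pad.
Only numpy, scipy, OpenCV 4.12 (cv2) and the standard library are available. Lean on these libraries where they do the work, as an engineer would, in place of code of your own. Each camera call takes 0.05 s, during which the arm holds its last target. There are 200 camera calls.

TASK

The drawer of the small wooden chest is held shut by a spring catch. Take the wooden release rod from its stand, push its tip down through the brass-rimmed hole in the chest's top until the catch gives and the drawer springs fully open, then draw the rod out and put it back in its stand, standing upright and fully home. Leave the clay ball and the plaster acorn between them where they are.

Things in the scene. Friction and masses are not known exactly. Their poses are not given: they have to be found in the camera images.
- chest: fixed wooden chest for small casts, 190 (x) x 140 (y) x 95 mm high (its top board overhangs 3 mm); one drawer in its front, a brass plate 44 x 44 mm round a hole in the rear part of its top. Origin: centre of its underside; x points from front to back, the drawer comes out towards its -x
- release_hole (a point): centre of the mouth of the round hole, 20 mm across, in the chest's top, at chest coordinates x = +60, y = 0, z = 95 mm. Board and plate together are 13 mm thick and it is hollow below; the tail of the spring catch, a steel plate 30 mm wide, lies 28 mm below the mouth
- catch (a joint): turn of the rocker catch in rad, sprung: 0 at rest. Its tail goes down about 30 mm per rad under the hole. It lets the drawer go at 0.15 to 0.2 rad, that is pushed down 5 to 6 mm (rod tip 33 to 34 mm below the hole's mouth) with about 4 to 10 N; hard stop at 0.40 (12 mm); springs back when let go
- drawer (a joint): how far the drawer is out, in m: about 0.001 shut on the catch, 0.06 fully open against its stop. A spring of about 4 N drives it out and keeps it out once the catch lets go; it then stands out 60 mm towards the chest's -x. With its 17 mm knob it needs 80 mm free in front
- rod: loose wooden release rod, 113 mm long, about 60 g, round about its z axis. Origin: centre of its tip. From tip up: dowel 12 mm across from z = 0 to 65 mm (first 3 mm tapered), collar 34 mm across from z = 65 to 71 mm, round grip 26 mm across from z = 73 to 113 mm. It starts upright in the stand with the collar's underside on the stand's top
- rod_tip (a point): centre of the rod's tip, the rod's own origin
- stand: fixed wooden block 90 x 90 x 70 mm high with one through hole in its top. Origin: centre of its underside
- stand_hole0 (a point): centre of the mouth of the stand's hole, 20 mm across, in the block's top, 70 mm above the table. With the rod home its tip is 65 mm below this point, 5 mm above the table
- clay_ball: brown lump of modelling clay, 60 mm across, 46 mm high, on the table between chest and stand; to be left alone. Origin: centre of its underside
- acorn: white plaster acorn, 45 x 61 x 40 mm, on the table between chest and stand; to be left alone. Origin: centre of its underside
Mind the look-alikes: they are no part of the job. Leave any black or purple look-alike of the rod alone.

How it is judged:
On the way:
1. the drawer comes free while the rod's tip, in the hole, holds the catch down (value of joint drawer above 0.005 m and value of joint catch above 0.1 rad and horizontal distance between rod_tip and release_hole below 0.012 m and z of rod_tip in the frame of release_hole below -0.028 m), for 0.02 s.
At the end, for the whole second after the job is handed in: the drawer stands at least 50 mm out, the catch has sprung back (under 0.05 rad), and the rod stands released and at rest in the stand's hole, upright within 0.12 rad and down to within 5 mm of fully home (value of joint drawer above 0.05 m and value of joint catch below 0.05 rad and horizontal distance between rod_tip and stand_hole0 below 0.01 m and z of rod_tip in the frame of stand_hole0 below -0.06 m and angle between rod's own z axis and vertical below 0.12 rad and linear speed of rod below 0.02 m/s); the robot touches nothing.
It fails at once if the clay ball is moved more than 30 mm (distance of clay_ball from where it was at the start of the episode above 0.03 m).
It fails at once if the plaster acorn is moved more than 30 mm (distance of acorn from where it was at the start of the episode above 0.03 m).
It also fails if it takes over 59 s, if anything falls off the work surface, if the arm or the gripper's body presses on something with over 40 N, if the wrist force passes 120 N, or if a joint passes its speed limit or range.

## Working session

There is one attempt and no reset: what is moved stays moved. The work goes in short steps, Python scripts to look and compute and a shell command to move; the robot and the scene stay as the last step left them, time stands still between calls to the robot, and variables do not carry over. Pictures are saved under pics/ and viewed, at most 10 in all, crops included, and the job is handed in when it is done.

```bash
mkdir -p pics
cat > h.py <<'E'
import numpy as np,cv2,json,sys
from station import ctrl
from scipy.spatial.transform import Rotation as R
def snap(n,tag):
    s=ctrl.snapshot(n); p=np.asarray(s.pop("pixels"),np.uint8)
    cv2.imwrite(f"pics/{tag}.png",p[:,:,::-1])
    json.dump({k:np.asarray(v).tolist() if not isinstance(v,(str,dict)) else v for k,v in s.items()},open(f"pics/{tag}.json","w"))
    return p
def ray(tag,u,v):
    s=json.load(open(f"pics/{tag}.json"))
    A=np.array(s["attitude"]); A=A if A.shape==(3,3) else (R.from_euler('xyz',A).as_matrix() if A.size==3 else R.from_quat(A).as_matrix())
    d=np.array([(u-s["cx"])/s["fx"],-(v-s["cy"])/s["fy"],-1]); d=A@d
    return np.array(s["origin"]),d/np.linalg.norm(d)
def onz(tag,u,v,z):
    o,d=ray(tag,u,v); return o+d*(z-o[2])/d[2]
def tri(*obs):
    M=np.zeros((3,3));b=np.zeros(3)
    for t,u,v in obs:
        o,d=ray(t,u,v);P=np.eye(3)-np.outer(d,d);M+=P;b+=P@o
    x=np.linalg.solve(M,b)
    return x,[round(float(np.linalg.norm(np.cross(x-ray(*ob)[0],ray(*ob)[1]))),4) for ob in obs]
E
python3 - <<'E'
from h import *
ims=[snap(n,n+"0") for n in("scene","side","wrist")]
print(open("pics/scene0.json").read(),open("pics/side0.json").read(),open("pics/wrist0.json").read())
cv2.imwrite("pics/all0.png",cv2.resize(np.vstack([np.hstack(ims[:2]),np.hstack([ims[2],ims[2]*0])])[:,:,::-1],(800,600)))
print(ctrl.sense())
E
```

```text
{"fx": 348.83908334188834, "fy": 348.83908334188834, "cx": 251.96287162966556, "cy": 193.81291689261192, "origin": [-0.08616243913278927, -0.3884948628460285, 0.5069378451258034], "attitude": [1.0476162828138917, -0.015697794537693932, -1.0782207656159108]} {"fx": 425.371576861454, "fy": 425.371576861454, "cx": 253.84468982373642, "cy": 187.05930152292692, "origin": [0.5557735381427349, -0.8816452541699353, 0.6576074756012835], "attitude": [0.9732871561294721, -0.020750945891302663, -0.012892925935149901]} {"fx": 276.71488241257396, "fy": 276.71488241257396, "cx": 252.63480688306058, "cy": 192.4983630943318, "origin": [0.35026352435624136, -0.6406823409345133, 0.3730965962129916], "attitude": [-0.32582617785245904, 0.0014200157174766304, -1.1843708201565444]}
{'time_s': 0.15, 'joints': array([ 1.09046964,  0.59190472,  0.04833295,  1.60953625, -0.03329743,
        0.94271143, -0.03370344]), 'dq': array([ 8.08188736e-04, -2.41152995e-03, -1.02089441e-03, -2.44489456e-03,
       -1.14678382e-05, -7.28225489e-04, -1.77559215e-03]), 'tau': array([ 3.09721428e-03, -5.49243486e+01,  1.54994309e+00, -1.98451513e+01,
        9.58121469e-03,  5.72492587e-03, -1.14166033e-05]), 'position': array([ 0.27326113, -0.67083067,  0.23040354]), 'tcp_rot': array([-3.13984160e+00,  1.12188439e-04,  3.86885628e-01]), 'wrist_force': array([ 1.13644157, -0.19758331,  0.67462619]), 'torque': array([0.00435623, 0.00417046, 0.07602986]), 'grasp_force': 0.0, 'opening': 0.08525680672005932}
```

View pics/all0.png

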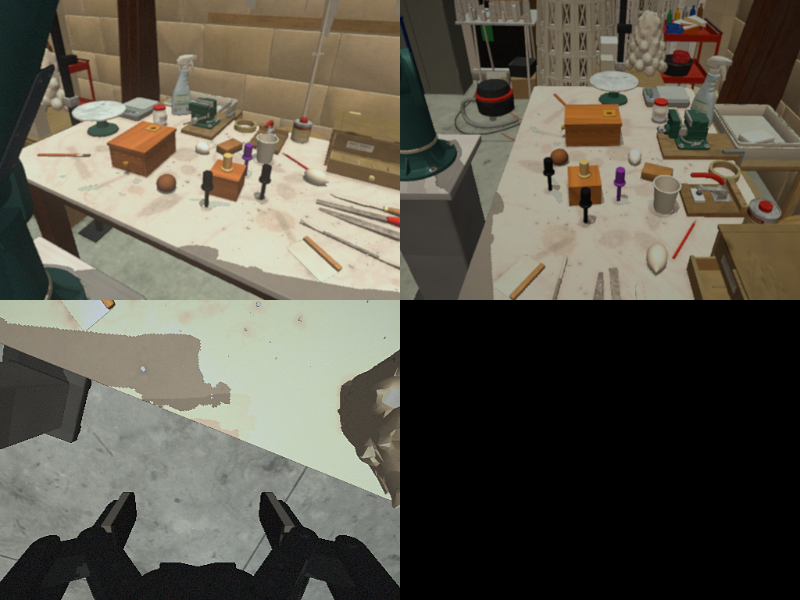

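The picture shows three views. The rod candidates, in montage pixels, are:
- the wooden rod in the stand, at scene (227,160) and side (584,170)
- two black look-alikes, at scene (207,187) and (265,180)
- a purple look-alike, at scene (248,152)

I choose the wooden one in the stand and check it in a crop. The chest is at scene (143,148), with its brass plate at side (607,112).

Run:
```python
import cv2,numpy as np
a=cv2.imread("pics/scene0.png")[150:275,130:360];b=cv2.imread("pics/side0.png")[120:295,165:315]
a=cv2.resize(a,None,fx=3.4,fy=3.4,interpolation=2)[:, :782];b=cv2.resize(b,None,fx=3.4,fy=3.4,interpolation=2)
cv2.imwrite("pics/c1.png",a);cv2.imwrite("pics/c2.png",b);print(a.shape,b.shape)
```

```text
(425, 782, 3) (595, 510, 3)
```

View pics/c1.png

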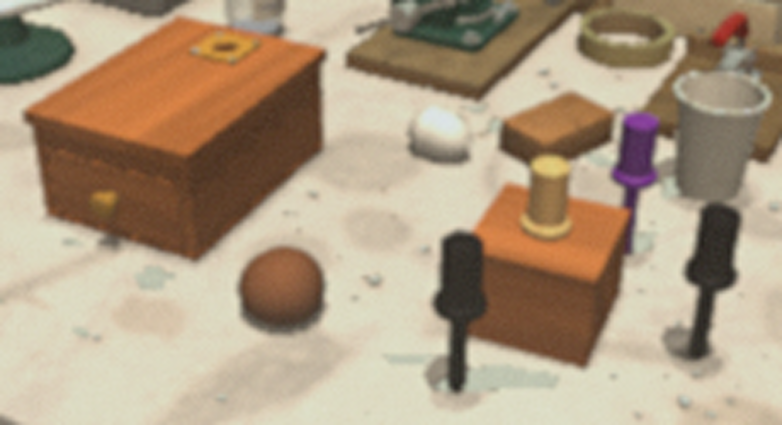

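View pics/c2.png

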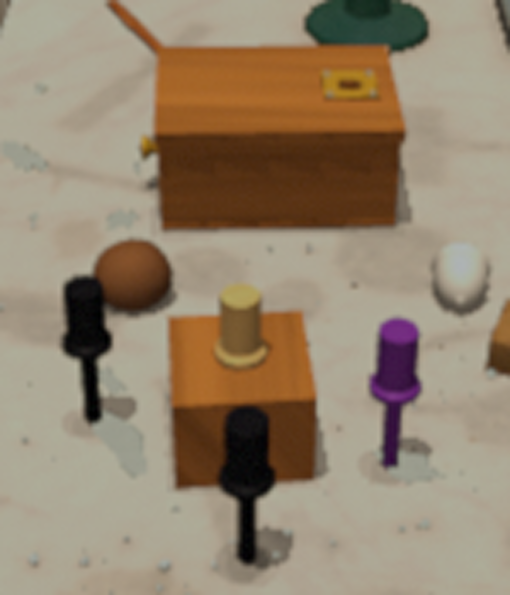

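The crops confirm the wooden rod: top centre at c1 (549,165) and c2 (240,297), standing with its collar on the block. Black rods stand at c2 (85,350) and (247,480), and the purple one at (396,390). The brass hole is at c1 (226,47) and c2 (349,84), the ball at c2 (133,275) and the acorn at c2 (461,276).

Run:
```python
from h import *
S=lambda u,v:("scene0",u/3.4+130-.35,v/3.4+150-.35); D=lambda u,v:("side0",u/3.4+165-.35,v/3.4+120-.35)
np.set_printoptions(precision=4,suppress=True)
print("rodtop",*tri(S(549,165),D(240,297)), onz(*S(549,165),.183-.065+0),onz(*D(240,297),.118))
print("hole",*tri(S(226,47),D(349,84)),onz(*S(226,47),.095),onz(*D(349,84),.095))
for n,p in dict(nl=(160,132),nr=(403,132),fr=(388,46),fl=(155,46)).items(): print("chest",n,onz(*D(*p),.095))
for n,p in dict(nl=(173,406),nr=(313,401),fr=(303,313),fl=(169,317)).items(): print("stand",n,onz(*D(*p),.07))
for n,p in dict(blackL=(85,285),blackN=(247,416),purple=(398,327)).items(): print(n,"top@.113",onz(*D(*p),.113))
print(onz(*D(133,300),0.01),onz(*D(461,300),.01))
s=ctrl.sense();p=onz(*D(240,297),.118)
print(R.from_euler('xyz',s["tcp_rot"]).as_matrix())
```

```text
rodtop [ 0.5373 -0.1591  0.1162] [0.0016, 0.0016] [ 0.5367 -0.1585  0.118 ] [ 0.537  -0.1641  0.118 ]
hole [0.6182 0.1576 0.0942] [0.0004, 0.0004] [0.6175 0.1572 0.095 ] [0.618  0.1554 0.095 ]
chest nl [0.4703 0.0752 0.095 ]
chest nr [0.6566 0.0794 0.095 ]
chest fr [0.6539 0.2238 0.095 ]
chest fl [0.4562 0.2183 0.095 ]
stand nl [ 0.497  -0.2115  0.07  ]
stand nr [ 0.5827 -0.2059  0.07  ]
stand fr [ 0.5777 -0.1173  0.07  ]
stand fl [ 0.489  -0.1229  0.07  ]
blackL top@.113 [ 0.439  -0.1463  0.113 ]
blackN top@.113 [ 0.5434 -0.2685  0.113 ]
purple top@.113 [ 0.6339 -0.1864  0.113 ]
[ 0.4543 -0.0253  0.01  ] [ 0.6979 -0.0218  0.01  ]
[[ 0.9261  0.3773 -0.0008]
 [ 0.3773 -0.9261  0.0016]
 [-0.0001 -0.0018 -1.    ]]
```

```bash
python3 -m creep '[{"delta_pos":[0.43,-0.365,0],"delta_rot":[0,0,22.2],"fingers":0},{"delta_pos":[0.43,-0.365,0],"delta_rot":[0,0,22.2],"fingers":0},{"delta_pos":[0.43,-0.365,0],"delta_rot":[0,0,22.2],"fingers":0},{"delta_pos":[0.43,-0.365,0],"delta_rot":[0,0,22.2],"fingers":0},{"delta_pos":[0.43,-0.365,0],"delta_rot":[0,0,22.2],"fingers":0},{"delta_pos":[0.43,-0.365,0],"delta_rot":[0,0,22.2],"fingers":0},{"delta_pos":[0.43,-0.365,0],"delta_rot":[0,0,22.2],"fingers":0},{"delta_pos":[0.43,-0.365,0],"delta_rot":[0,0,22.2],"fingers":0},{"delta_pos":[0.43,-0.365,0],"delta_rot":[0,0,22.2],"fingers":0},{"delta_pos":[0.43,-0.365,0],"delta_rot":[0,0,22.2],"fingers":0},{"delta_pos":[0.43,-0.365,0],"delta_rot":[0,0,22.2],"fingers":0},{"delta_pos":[0.43,-0.365,0],"delta_rot":[0,0,22.2],"fingers":0},{"delta_pos":[0.43,-0.365,0],"delta_rot":[0,0,22.2],"fingers":0},{"delta_pos":[0.43,-0.365,0],"delta_rot":[0,0,22.2],"fingers":0},{"delta_pos":[0.43,-0.365,0],"delta_rot":[0,0,22.2],"fingers":0},{"delta_pos":[0.43,-0.365,0],"delta_rot":[0,0,22.2],"fingers":0},{"delta_pos":[0.43,-0.365,0],"delta_rot":[0,0,22.2],"fingers":0},{"delta_pos":[0.43,-0.365,0],"delta_rot":[0,0,22.2],"fingers":0},{"delta_pos":[0.43,-0.365,0],"delta_rot":[0,0,22.2],"fingers":0},{"delta_pos":[0.43,-0.365,0],"delta_rot":[0,0,22.2],"fingers":0}]'
python3 - <<'E'
from h import *
p=snap("wrist","w1");s=ctrl.sense();print(s["position"],s["tcp_rot"],s["time_s"],s["joints"])
cv2.imwrite("pics/w1b.png",cv2.resize(p[:,:,::-1],(800,600),interpolation=2))
E
```

```text
time_s: 1.82
position: [0.5333, -0.1728, 0.2313]
tcp_rot: [3.141, 0.0, -0.003]
wrist_force: [-0.5, 0.5, 0.6]
opening: 0.0855
grasp_force: 0.0
[ 0.5334538  -0.17247323  0.2313347 ] [ 3.14126142e+00  1.85825614e-04 -2.94757874e-03] 1.8667 [ 0.16253223  0.38616742  0.09099292  1.98608534 -0.04858282  0.77147462
 -1.29204158]
```

View pics/w1b.png

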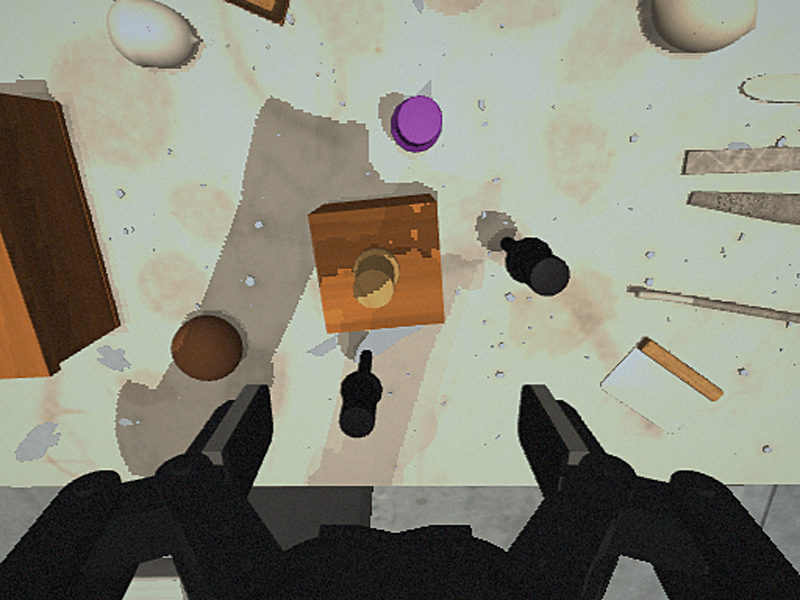

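The wrist view shows the wooden rod in the stand, with its grip top at about (373,291) and its collar at about (377,268). The black rods are at (357,405) and (535,268), the purple one at (417,125).

Run:
```python
from h import *
np.set_printoptions(precision=4,suppress=True)
W=lambda u,v:("w1",u/1.5625-.2,v/1.5625-.2)
print(onz(*W(373,291),.118),onz(*W(377,268),.076))
S=("scene0",549/3.4+130-.35,165/3.4+150-.35);D=("side0",240/3.4+165-.35,297/3.4+120-.35)
print(*tri(S,D,W(373,291)))
for n,z,p in(("black",.113,(357,418)),("black2",.113,(548,275)),("purple",.113,(419,120))):print(n,onz(*W(*p),z))
for p in((308,215),(436,196),(444,322),(327,332)):print(onz(*W(*p),.07))
```

```text
[ 0.5365 -0.16    0.118 ] [ 0.5405 -0.161   0.076 ]
[ 0.5367 -0.1597  0.1167] [0.0017, 0.0016, 0.0006]
black [ 0.4417 -0.1466  0.113 ]
black2 [ 0.5449 -0.2693  0.113 ]
purple [ 0.6348 -0.1875  0.113 ]
[ 0.5771 -0.1134  0.07  ]
[ 0.5896 -0.2021  0.07  ]
[ 0.4968 -0.2106  0.07  ]
[ 0.489  -0.1218  0.07  ]
```

```bash
python3 -m creep '[{"delta_pos":[0.0035,-0.0115,0.02],"delta_rot":[0,0,0],"fingers":0},{"delta_pos":[0.0035,-0.0115,0.05],"delta_rot":[0,0,0],"fingers":0},{"delta_pos":[0.0035,-0.0115,0.08],"delta_rot":[0,0,0],"fingers":0},{"delta_pos":[0.0035,-0.0115,0.11],"delta_rot":[0,0,0],"fingers":0},{"delta_pos":[0.0035,-0.0115,0.13],"delta_rot":[0,0,0],"fingers":0},{"delta_pos":[0.0035,-0.0115,0.14],"delta_rot":[0,0,0],"fingers":0},{"delta_pos":[0.0035,-0.0115,0.147],"delta_rot":[0,0,0],"fingers":0},{"delta_pos":[0.0035,-0.0115,0.147],"delta_rot":[0,0,0],"fingers":0},{"delta_pos":[0.0035,-0.0115,0.147],"delta_rot":[0,0,0],"fingers":0},{"delta_pos":[0.0035,-0.0115,0.147],"delta_rot":[0,0,0],"fingers":0}]'
```

```text
time_s: 2.7
position: [0.5386, -0.1601, 0.0855]
tcp_rot: [3.141, -0.002, -0.001]
wrist_force: [0.1, -0.6, -0.6]
opening: 0.0855
grasp_force: 0.0
```

```bash
python3 -m creep '[{"delta_pos":[-0.001,0,0.003],"delta_rot":[0,0,0],"fingers":0.3},{"delta_pos":[-0.001,0,0.003],"delta_rot":[0,0,0],"fingers":0.5},{"delta_pos":[-0.001,0,0.003],"delta_rot":[0,0,0],"fingers":1},{"delta_pos":[-0.001,0,0.003],"delta_rot":[0,0,0],"fingers":1},{"delta_pos":[-0.001,0,0.003],"delta_rot":[0,0,0],"fingers":1},{"delta_pos":[-0.001,0,0.003],"delta_rot":[0,0,0],"fingers":1},{"delta_pos":[-0.001,0,0.003],"delta_rot":[0,0,0],"fingers":1},{"delta_pos":[-0.001,0,0.003],"delta_rot":[0,0,0],"fingers":1},{"delta_pos":[-0.001,0,0.003],"delta_rot":[0,0,0],"fingers":1},{"delta_pos":[-0.001,0,0.003],"delta_rot":[0,0,0],"fingers":1},{"delta_pos":[-0.001,0,0.003],"delta_rot":[0,0,0],"fingers":1},{"delta_pos":[-0.001,0,0.003],"delta_rot":[0,0,0],"fingers":1}]'
```

```text
time_s: 3.7
position: [0.5367, -0.1597, 0.0817]
tcp_rot: [3.142, -0.0, -0.001]
wrist_force: [-0.5, 0.8, 5.2]
opening: 0.0246
grasp_force: 58.9
```

```bash
python3 -m creep '[{"delta_pos":[0,0,-0.015],"delta_rot":[0,0,0],"fingers":1},{"delta_pos":[0,0,-0.04],"delta_rot":[0,0,0],"fingers":1},{"delta_pos":[0,0,-0.07],"delta_rot":[0,0,0],"fingers":1},{"delta_pos":[0,0,-0.1],"delta_rot":[0,0,0],"fingers":1},{"delta_pos":[0,0,-0.13],"delta_rot":[0,0,0],"fingers":1},{"delta_pos":[0.01,-0.03,-0.14],"delta_rot":[0,0,0],"fingers":1},{"delta_pos":[0.02,-0.06,-0.14],"delta_rot":[0,0,0],"fingers":1},{"delta_pos":[0.03,-0.1,-0.14],"delta_rot":[0,0,0],"fingers":1},{"delta_pos":[0.04,-0.14,-0.14],"delta_rot":[0,0,0],"fingers":1},{"delta_pos":[0.05,-0.18,-0.14],"delta_rot":[0,0,0],"fingers":1},{"delta_pos":[0.06,-0.22,-0.14],"delta_rot":[0,0,0],"fingers":1},{"delta_pos":[0.07,-0.26,-0.14],"delta_rot":[0,0,0],"fingers":1},{"delta_pos":[0.08,-0.29,-0.14],"delta_rot":[0,0,0],"fingers":1},{"delta_pos":[0.081,-0.31,-0.14],"delta_rot":[0,0,0],"fingers":1},{"delta_pos":[0.081,-0.317,-0.14],"delta_rot":[0,0,0],"fingers":1},{"delta_pos":[0.081,-0.317,-0.14],"delta_rot":[0,0,0],"fingers":1},{"delta_pos":[0.081,-0.317,-0.14],"delta_rot":[0,0,0],"fingers":1},{"delta_pos":[0.081,-0.317,-0.14],"delta_rot":[0,0,0],"fingers":1},{"delta_pos":[0.081,-0.317,-0.14],"delta_rot":[0,0,0],"fingers":1}]'
python3 - <<'E'
from h import *
a=snap("scene","s2");b=snap("side","d2");s=ctrl.sense();print(s["position"],s["tcp_rot"],s["time_s"])
a=cv2.resize(a[100:220,150:260],None,fx=3.6,fy=3.6,interpolation=2);b=cv2.resize(b[60:180,200:310],None,fx=3.6,fy=3.6,interpolation=2)
cv2.imwrite("pics/c3.png",np.hstack([a,b])[:,:,::-1]);print(a.shape)
E
```

```text
time_s: 5.28
position: [0.6176, 0.1541, 0.2212]
tcp_rot: [3.14, 0.0, -0.005]
wrist_force: [0.2, 0.4, -0.7]
opening: 0.0243
grasp_force: 58.9
[0.61779048 0.15500743 0.22139845] [ 3.14078107e+00  6.68030730e-06 -3.67553750e-03] 5.3833
(432, 396, 3)
```

View pics/c3.png

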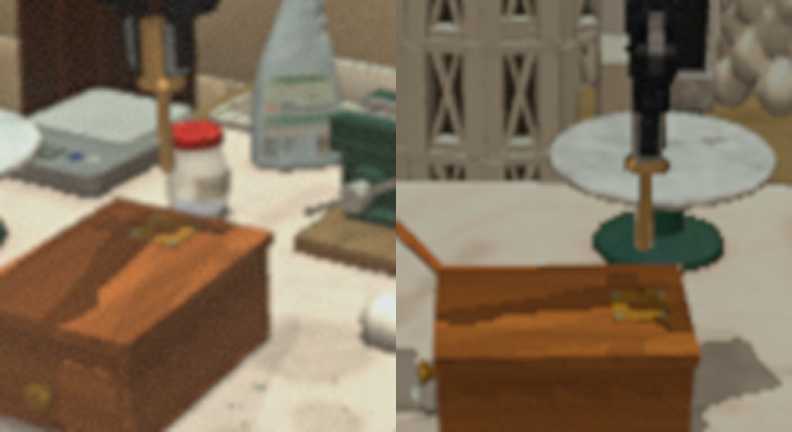

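The rod is held above the chest, with its tip at left crop (166,169) and right crop (644,248). Its collar is at left (160,82) and right (647,164). The hole plate is half in shadow.

Run:
```python
from h import *
np.set_printoptions(precision=4,suppress=True)
S=lambda u,v:("s2",u/3.6+150-.35,v/3.6+100-.35);D=lambda u,v:("d2",(u-396)/3.6+200-.35,v/3.6+60-.35)
t,e=tri(S(166,169),D(644,248));c,f=tri(S(160,82),D(647,164));print(t,e,c,f,c-t,(c-t)[:2]/(c-t)[2])
# brass plate centre by colour in initial images
for tag,(r0,r1,c0,c1) in {"scene0":(155,175,180,212),"side0":(135,155,255,282)}.items():
    p=cv2.imread(f"pics/{tag}.png")[r0:r1,c0:c1].astype(int)
    m=(p[...,1]>0.62*p[...,2])&(p[...,2]>130)&(p[...,0]<0.55*p[...,2])
    ys,xs=np.nonzero(m);h=cv2.convexHull(np.c_[xs,ys].astype(np.float32))
    M=cv2.moments(h);u,v=M["m10"]/M["m00"]+c0,M["m01"]/M["m00"]+r0
    print(tag,m.sum(),u,v,onz(tag,u,v,.095),h[:,0].min(0)+[c0,r0],h[:,0].max(0)+[c0,r0])
```

```text
[0.6196 0.1558 0.1439] [0.0007, 0.0007] [0.619  0.1553 0.2115] [0.0007, 0.0007] [-0.0006 -0.0005  0.0676] [-0.0087 -0.0072]
scene0 176 192.73072360616845 162.27283511269277 [0.6192 0.17   0.095 ] [180. 155.] [211. 169.]
side0 150 269.7915857605178 143.11909385113267 [0.6252 0.1627 0.095 ] [255. 135.] [281. 149.]
```

```bash
python3 -m creep '[{"delta_pos":[-0.0015,-0.001,0.015],"delta_rot":[0,0,0],"fingers":1},{"delta_pos":[-0.0015,-0.001,0.03],"delta_rot":[0,0,0],"fingers":1},{"delta_pos":[-0.0015,-0.001,0.038],"delta_rot":[0,0,0],"fingers":1},{"delta_pos":[-0.0015,-0.001,0.042],"delta_rot":[0,0,0],"fingers":1},{"delta_pos":[-0.0015,-0.001,0.042],"delta_rot":[0,0,0],"fingers":1},{"delta_pos":[-0.0015,-0.001,0.042],"delta_rot":[0,0,0],"fingers":1},{"delta_pos":[-0.0015,-0.001,0.042],"delta_rot":[0,0,0],"fingers":1}]'
python3 - <<'E'
from h import *
a=snap("scene","s3");b=snap("side","d3");s=ctrl.sense();print(s["position"],s["tcp_rot"],s["time_s"])
a=cv2.resize(a[130:185,165:220],None,fx=7,fy=7,interpolation=2);b=cv2.resize(b[110:165,235:290],None,fx=7,fy=7,interpolation=2)
cv2.imwrite("pics/c4.png",cv2.convertScaleAbs(np.hstack([a,b])[:,:,::-1],alpha=1.6))
E
```

```text
time_s: 5.97
position: [0.6169, 0.1582, 0.1801]
tcp_rot: [-3.141, -0.001, -0.001]
wrist_force: [0.3, -1.2, -0.1]
opening: 0.0245
grasp_force: 58.9
[0.61684656 0.15835978 0.18010021] [-3.14114879e+00 -1.44603459e-03 -7.70456027e-04] 6.0667
```

View pics/c4.png

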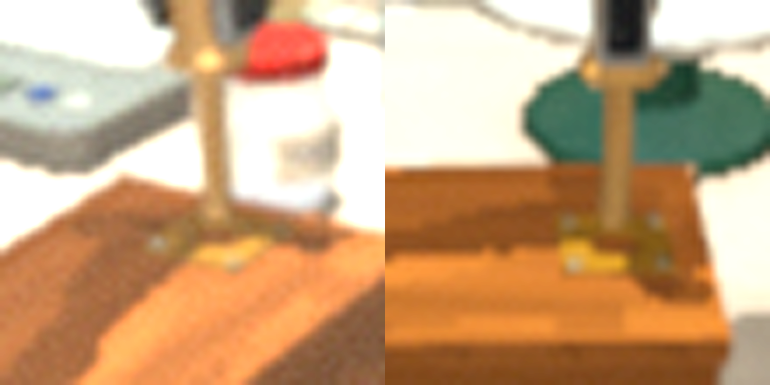

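Right view: plate screws at (568,222), (655,220), (664,262) and (573,265), rod tip bottom at about (616,230). Left view: screws at (157,242) and (232,264), tip at about (217,216).

Run:
```python
from h import *
np.set_printoptions(precision=4,suppress=True)
S=lambda u,v:("s3",u/7+165-.43,v/7+130-.43);D=lambda u,v:("d3",(u-385)/7+235-.43,v/7+110-.43)
print("tip",*tri(S(217,216),D(616,230)),onz(*S(217,216),.103),onz(*D(616,230),.103))
q=[onz(*D(*p),.096) for p in((568,222),(655,220),(664,262),(573,265))];print(np.array(q),np.mean(q,0))
print(onz(*S(157,242),.096),onz(*S(232,264),.096))
```

```text
tip [0.6189 0.1588 0.1013] [0.0019, 0.0019] [0.6192 0.1597 0.103 ] [0.6183 0.1517 0.103 ]
[[0.6002 0.171  0.096 ]
 [0.635  0.1736 0.096 ]
 [0.6368 0.139  0.096 ]
 [0.6012 0.1357 0.096 ]] [0.6183 0.1548 0.096 ]
[0.5998 0.1749 0.096 ] [0.5983 0.1378 0.096 ]
```

```bash
python3 -m creep '[{"delta_pos":[0,0.0015,0.003],"delta_rot":[0,0,0],"fingers":1},{"delta_pos":[0,0.0015,0.008],"delta_rot":[0,0,0],"fingers":1},{"delta_pos":[0,0.0015,0.012],"delta_rot":[0,0,0],"fingers":1},{"delta_pos":[0,0.0015,0.015],"delta_rot":[0,0,0],"fingers":1},{"delta_pos":[0,0.0015,0.015],"delta_rot":[0,0,0],"fingers":1},{"delta_pos":[0,0.0015,0.015],"delta_rot":[0,0,0],"fingers":1}]'
```

```text
time_s: 6.57
position: [0.6159, 0.1567, 0.1638]
tcp_rot: [3.141, 0.001, -0.001]
wrist_force: [0.7, -0.0, -0.3]
opening: 0.0247
grasp_force: 58.9
```

```bash
python3 -m creep '[{"delta_pos":[0.001,0,0.006],"delta_rot":[0,0,0],"fingers":1},{"delta_pos":[0.001,0,0.012],"delta_rot":[0,0,0],"fingers":1},{"delta_pos":[0.001,0,0.017],"delta_rot":[0,0,0],"fingers":1},{"delta_pos":[0.001,0,0.019],"delta_rot":[0,0,0],"fingers":1},{"delta_pos":[0.001,0,0.019],"delta_rot":[0,0,0],"fingers":1},{"delta_pos":[0.001,0,0.019],"delta_rot":[0,0,0],"fingers":1}]'
```

```text
time_s: 7.07
position: [0.6171, 0.1567, 0.145]
tcp_rot: [3.141, 0.001, -0.001]
wrist_force: [0.5, 0.2, -1.1]
opening: 0.0245
grasp_force: 58.9
```

```bash
python3 -m creep '[{"delta_pos":[0,0,0.002],"delta_rot":[0,0,0],"fingers":1},{"delta_pos":[0,0,0.004],"delta_rot":[0,0,0],"fingers":1},{"delta_pos":[0,0,0.006],"delta_rot":[0,0,0],"fingers":1},{"delta_pos":[0,0,0.008],"delta_rot":[0,0,0],"fingers":1},{"delta_pos":[0,0,0.010],"delta_rot":[0,0,0],"fingers":1},{"delta_pos":[0,0,0.010],"delta_rot":[0,0,0],"fingers":1},{"delta_pos":[0,0,0.010],"delta_rot":[0,0,0],"fingers":1},{"delta_pos":[0,0,0.010],"delta_rot":[0,0,0],"fingers":1}]'
python3 - <<'E'
from h import *
p=snap("scene","s4");cv2.imwrite("pics/c5.png",cv2.resize(p[100:240,80:260,::-1],None,fx=3,fy=3));print(ctrl.sense()["position"])
E
```

```text
time_s: 7.73
position: [0.6184, 0.1569, 0.1369]
tcp_rot: [-3.141, -0.002, -0.001]
wrist_force: [-1.6, -0.8, 6.5]
opening: 0.0244
grasp_force: 59.8
[0.61841329 0.1568979  0.13699694]
```

View pics/c5.png

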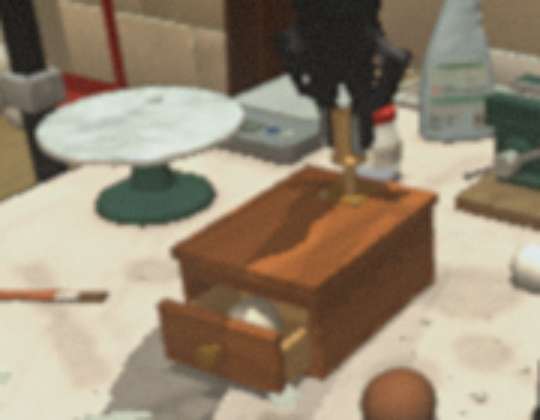

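The drawer stands open, its front at (220,345) in the crop, and the rod is in the hole at (350,190). I now draw it out and go back over the stand.

```bash
python3 -m creep '[{"delta_pos":[0,0,-0.01],"delta_rot":[0,0,0],"fingers":1},{"delta_pos":[0,0,-0.03],"delta_rot":[0,0,0],"fingers":1},{"delta_pos":[0,0,-0.06],"delta_rot":[0,0,0],"fingers":1},{"delta_pos":[0,0,-0.085],"delta_rot":[0,0,0],"fingers":1},{"delta_pos":[0,0,-0.085],"delta_rot":[0,0,0],"fingers":1},{"delta_pos":[-0.01,0.03,-0.085],"delta_rot":[0,0,0],"fingers":1},{"delta_pos":[-0.02,0.06,-0.085],"delta_rot":[0,0,0],"fingers":1},{"delta_pos":[-0.03,0.1,-0.085],"delta_rot":[0,0,0],"fingers":1},{"delta_pos":[-0.04,0.14,-0.085],"delta_rot":[0,0,0],"fingers":1},{"delta_pos":[-0.05,0.18,-0.085],"delta_rot":[0,0,0],"fingers":1},{"delta_pos":[-0.06,0.22,-0.085],"delta_rot":[0,0,0],"fingers":1},{"delta_pos":[-0.07,0.26,-0.085],"delta_rot":[0,0,0],"fingers":1},{"delta_pos":[-0.08,0.29,-0.085],"delta_rot":[0,0,0],"fingers":1},{"delta_pos":[-0.081,0.31,-0.085],"delta_rot":[0,0,0],"fingers":1},{"delta_pos":[-0.081,0.3165,-0.085],"delta_rot":[0,0,0],"fingers":1},{"delta_pos":[-0.081,0.3165,-0.085],"delta_rot":[0,0,0],"fingers":1},{"delta_pos":[-0.081,0.3165,-0.085],"delta_rot":[0,0,0],"fingers":1},{"delta_pos":[-0.081,0.3165,-0.085],"delta_rot":[0,0,0],"fingers":1},{"delta_pos":[-0.081,0.3165,-0.085],"delta_rot":[0,0,0],"fingers":1},{"delta_pos":[-0.081,0.3165,-0.085],"delta_rot":[0,0,0],"fingers":1}]'
```

```text
time_s: 9.45
position: [0.5365, -0.1577, 0.2202]
tcp_rot: [-3.141, 0.0, 0.003]
wrist_force: [-0.5, 0.1, -0.2]
opening: 0.0246
grasp_force: 59.0
```

```bash
python3 -m creep '[{"delta_pos":[0,0,0.02],"delta_rot":[0,0,0],"fingers":1},{"delta_pos":[0,0,0.04],"delta_rot":[0,0,0],"fingers":1},{"delta_pos":[0,0,0.055],"delta_rot":[0,0,0],"fingers":1},{"delta_pos":[0,0,0.062],"delta_rot":[0,0,0],"fingers":1},{"delta_pos":[0,0,0.062],"delta_rot":[0,0,0],"fingers":1},{"delta_pos":[0,0,0.062],"delta_rot":[0,0,0],"fingers":1},{"delta_pos":[0,0,0.062],"delta_rot":[0,0,0],"fingers":1}]'
python3 - <<'E'
from h import *
a=snap("scene","s5");b=snap("side","d5");s=ctrl.sense();print(s["position"],s["tcp_rot"],s["time_s"])
a=cv2.resize(a[180:260,255:335],None,fx=5,fy=5,interpolation=2);b=cv2.resize(b[175:255,195:275],None,fx=5,fy=5,interpolation=2)
cv2.imwrite("pics/c6.png",cv2.convertScaleAbs(np.hstack([a,b])[:,:,::-1],alpha=1.4))
E
```

```text
time_s: 10.03
position: [0.5369, -0.1596, 0.1591]
tcp_rot: [3.141, -0.002, -0.0]
wrist_force: [0.1, -0.6, -0.6]
opening: 0.0247
grasp_force: 59.0
[ 0.53689887 -0.15981939  0.15935072] [ 3.14115858e+00 -2.13770519e-03 -5.81571364e-04] 10.1333
```

View pics/c6.png

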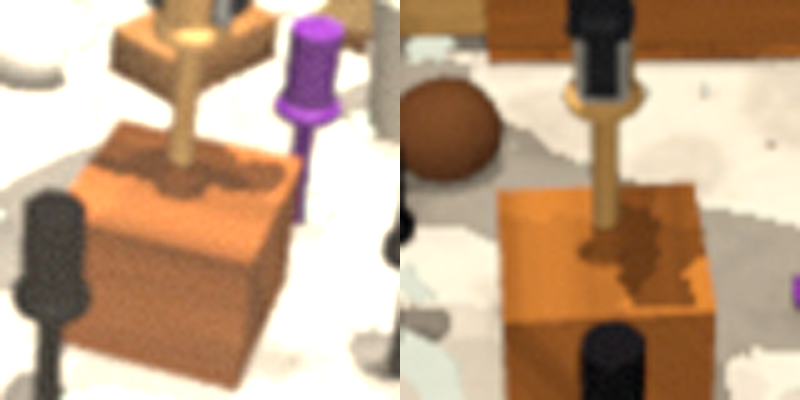

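The rod is held upright over the stand: tip at left (180,163) and right (606,225), block's top right beneath. The TCP is back at the grasp position, so I lower the rod.

```bash
python3 -m creep '[{"delta_pos":[0,0.001,0.006],"delta_rot":[0,0,0],"fingers":1},{"delta_pos":[0,0.001,0.012],"delta_rot":[0,0,0],"fingers":1},{"delta_pos":[0,0.001,0.018],"delta_rot":[0,0,0],"fingers":1},{"delta_pos":[0,0.001,0.02],"delta_rot":[0,0,0],"fingers":1},{"delta_pos":[0,0.001,0.02],"delta_rot":[0,0,0],"fingers":1}]'
```

```text
time_s: 10.55
position: [0.5353, -0.1605, 0.1373]
tcp_rot: [-3.141, 0.002, -0.001]
wrist_force: [0.3, 1.1, -0.9]
opening: 0.0248
grasp_force: 59.0
```

Tip is about 9 mm into the hole without force. I carry on down to home, a little above contact.

```bash
python3 -m creep '[{"delta_pos":[0.001,0,0.01],"delta_rot":[0,0,0],"fingers":1},{"delta_pos":[0.001,0,0.022],"delta_rot":[0,0,0],"fingers":1},{"delta_pos":[0.001,0,0.034],"delta_rot":[0,0,0],"fingers":1},{"delta_pos":[0.001,0,0.044],"delta_rot":[0,0,0],"fingers":1},{"delta_pos":[0.001,0,0.05],"delta_rot":[0,0,0],"fingers":1},{"delta_pos":[0.001,0,0.053],"delta_rot":[0,0,0],"fingers":1},{"delta_pos":[0.001,0,0.053],"delta_rot":[0,0,0],"fingers":1},{"delta_pos":[0.001,0,0.053],"delta_rot":[0,0,0],"fingers":1},{"delta_pos":[0.001,0,0.053],"delta_rot":[0,0,0],"fingers":1}]'
```

```text
time_s: 11.3
position: [0.5374, -0.1609, 0.0857]
tcp_rot: [3.141, -0.001, -0.001]
wrist_force: [0.1, 0.5, 0.0]
opening: 0.0246
grasp_force: 59.0
```

```bash
python3 -m creep '[{"delta_pos":[0,0,0.002],"delta_rot":[0,0,0],"fingers":1},{"delta_pos":[0,0,0.0035],"delta_rot":[0,0,0],"fingers":1},{"delta_pos":[0,0,0.0035],"delta_rot":[0,0,0],"fingers":1},{"delta_pos":[0,0,0.0035],"delta_rot":[0,0,0],"fingers":0.7},{"delta_pos":[0,0,0.0035],"delta_rot":[0,0,0],"fingers":0.5},{"delta_pos":[0,0,0.0035],"delta_rot":[0,0,0],"fingers":0.3},{"delta_pos":[0,0,0.0035],"delta_rot":[0,0,0],"fingers":0},{"delta_pos":[0,0,0.0035],"delta_rot":[0,0,0],"fingers":0},{"delta_pos":[0,0,0.0035],"delta_rot":[0,0,0],"fingers":0},{"delta_pos":[0,0,0.0035],"delta_rot":[0,0,0],"fingers":0},{"delta_pos":[0,0,0.0035],"delta_rot":[0,0,0],"fingers":0},{"delta_pos":[0,0,0.0035],"delta_rot":[0,0,0],"fingers":0},{"delta_pos":[0,0,-0.02],"delta_rot":[0,0,0],"fingers":0},{"delta_pos":[0,0,-0.05],"delta_rot":[0,0,0],"fingers":0},{"delta_pos":[0,0,-0.09],"delta_rot":[0,0,0],"fingers":0},{"delta_pos":[0,0,-0.13],"delta_rot":[0,0,0],"fingers":0},{"delta_pos":[0,0,-0.16],"delta_rot":[0,0,0],"fingers":0},{"delta_pos":[0,0,-0.16],"delta_rot":[0,0,0],"fingers":0},{"delta_pos":[0,0,-0.16],"delta_rot":[0,0,0],"fingers":0}]'
python3 - <<'E'
from h import *
a=snap("scene","s6");b=snap("side","d6")
a=cv2.resize(a[130:280,110:335],(600,400));b=cv2.resize(b[175:275,195:245],(200,400))
cv2.imwrite("pics/c7.png",np.hstack([a,b])[:,:,::-1]);s=ctrl.sense();print(s["position"],s["opening"])
E
```

```text
time_s: 12.88
position: [0.5383, -0.161, 0.2475]
tcp_rot: [3.141, -0.005, -0.001]
wrist_force: [-0.7, 0.3, -0.2]
opening: 0.0857
grasp_force: 0.0
[ 0.53609654 -0.16042025  0.24447542] 0.08517875212244148
```

View pics/c7.png

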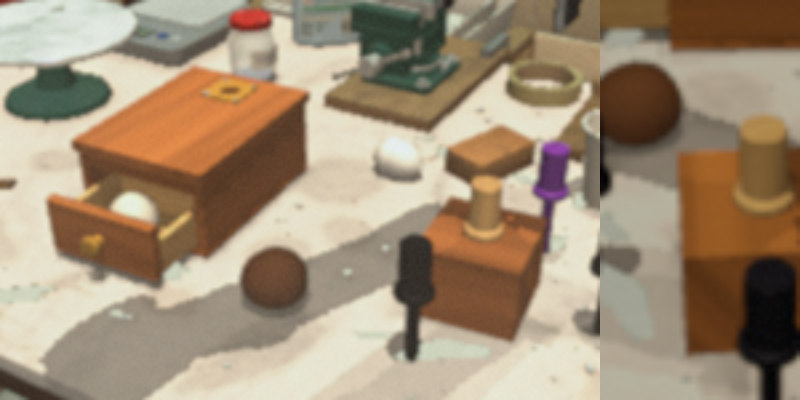

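The drawer is fully out at (105,240). The rod is upright at (486,205) with its collar seated on the stand's top, and the ball and acorn are unmoved.

```bash
python3 -c "
from station import ctrl
print(ctrl.finish_job())"
```

```text
the job is handed in; nothing more can be done
None
```

The job is handed in (no verdict was returned): the last picture shows the drawer sprung open, the rod back upright and seated in its stand, and the ball and acorn unmoved.

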